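Hold the can crusher's sprung slide open at its mark

TASK

Swing the can crusher's folded pull handle up and over towards the robot until it comes to its end stop, then pull the spring-return cover slide out by the handle's orange bar until the slide's black pointer stands at the blue mark clip, within the clip's width. Finish while holding it there, fingers still on the orange bar, so that a can could be dropped in: do not let go. Leave the jars, the scoop, the upright can and the flattened bottles where they are.

Things in the scene. Friction and masses are not known exactly. Their poses are not given: they have to be found in the camera images.
- crusher: aluminium can crusher fixed to the table, base 340 (x) x 160 (y); origin on the table under the handle hinge of the closed slide. x points away from the pull (roughly away from the robot), y left, z up. The flat green cover slide lies on its side walls, its top 93 high; anvil at the far end and black-gripped crushing lever on the right (-y) are fixed and lower than 90
- gate (a joint): travel of the cover slide, m: 0 shut, grows to 0.13 as it is pulled along the crusher's -x. A spring pulls it shut: about 4.5 N at 0, 12 N at 0.085; it snaps back when let go. The mark lies at 0.05 to 0.09 of travel
- bail (a joint): angle of the U-shaped pull handle on the slide, rad: 0 lying flat, folded towards the crusher's +x; 1.57 upright; 2.10 at its end stop, leaning towards the crusher's -x (seated). Starts at 0 to 0.5. Stiff hinge, needs about 2 N at the bar and stays where left; pulling the bar towards -x presses it onto the stop
- hinge (a point): centre of the handle's hinge axis (parallel to the crusher's y), 123 above the table, 30 above the slide's top; moves with the slide
- grip: orange cross bar of the handle, 14 dia, parallel to the crusher's y, 99 free between the 9 mm side legs; origin at the bar's centre, 65 from the hinge axis. Folded flat, its centre is 30 above the slide: fingers can straddle it from above, one inside the U. It can turn between the fingers during the swing
- pointer (a point): tip of the black pointer, 4 wide, on the left (+y) edge of the slide, 90 above the table; moves with the slide
- mark: blue mark clip, fixed on the white rail on the crusher's left (+y) side, 12 (x) x 16 (y) x 10 high; origin at the centre of its underside, 85 above the table, axes as the crusher's. The pointer is at the mark when its x in this frame is 0
- jar_0: amber glass jar with steel lid, upright, 84 dia x 125 high, bystander; origin at the centre of its underside
- jar_1: amber glass jar with steel lid, upright, 84 dia x 125 high, bystander; origin at the centre of its underside
- scoop: red plastic scoop lying on the table, 100 x 75 x 45 bowl open on top, 110 handle along its -x, bystander; origin under the bowl's centre
- can: empty upright aluminium can, 66 dia x 115 high, standing beside the crusher's right side, bystander; origin at the centre of its underside
- flat_0: flattened yellow detergent bottle lying in the row of four, about 85 (x) x 225 (y) x 30 high, bystander; origin under its middle
- flat_1: flattened yellow detergent bottle lying in the row of four, about 85 (x) x 225 (y) x 30 high, bystander; origin under its middle
- flat_2: flattened yellow detergent bottle lying in the row of four, about 85 (x) x 225 (y) x 30 high, bystander; origin under its middle
- flat_3: flattened yellow detergent bottle lying in the row of four, about 85 (x) x 225 (y) x 30 high, bystander; origin under its middle

How it is judged:
By the outcome, as a careful person would: the job done as asked, in the order asked, and still so for the second after the job is handed in, while the arm keeps its last pose, push and grip.
It also fails if it takes over 48 s, if anything falls off the work surface, if the arm or the gripper's body presses on something with over 40 N, if the wrist force passes 120 N, or if a joint passes its speed limit or range.

ROBOT

A 7-joint arm with a two-finger parallel gripper is mounted at the origin on the work surface. World frame = base frame: x ahead of the robot, y to its left, z up, the work surface at z = 0. Lengths are in m, angles in rad, forces in N, time in s.
With the tool pointing down it reaches from about 0.425 to 0.925 m from the base axis. Payload 6.8 kg.
Tool frame: the origin (TCP) lies midway between the tips of the shut fingers; the grasp point (between the pads) lies 19 mm behind it; z points along the fingers, x is the direction in which the jaws open and shut, and the axes are right-handed (so a half turn about z gives the same grasp; the last joint's range is limited). The gripper opens to 88 mm and grips with 3 to 60 N. Pads are 20 mm wide; open, the fingers measure 115 mm over their backs; the gripper's body (75 mm by 178 mm) begins 61 mm behind the grasp point.
Start: joints at [1.015, 0.477, 0.022, 1.555, -0.011, 1.109, -0.083], TCP at [0.292, -0.608, 0.195] pointing down, gripper open.
Joint ranges: [-2.96, 2.96], [-0.34, 2.1], [-1.41, 1.46], [0.24, 2.44], [-1.37, 4.51], [0.17, 1.92], [-2.96, 2.96]. Speed limits (rad/s): [2.39, 2.39, 3.14, 3.14, 3.14, 3.14, 3.14].

INTERFACE

Orientations are given as a unit quaternion [w, x, y, z].
In Python, from station import manip gives the robot as it stands.
- The arm moves only by the shell command python3 -m inch 'ROWS' [FORCE]. ROWS is JSON, a list of rows, each a list of 7 numbers: the shift along the tool's x, y, z in mm, then the turn, a rotation vector about the tool's x, y, z in rad, then the opening, from 0 (shut) to 1 (fully open). A call has exactly 5 rows; each row shifts and turns the pose as measured when the row begins, along the tool's axes as they then stand; what a row does not reach is not made up. A row lasts 1/10 s, in which the tool goes at most 50 mm and 8.59 degrees, less where a joint would pass 70% of its speed; a pose out of reach is approached as far as the arm can. A call is refused whole if a number of a shift passes 50 or a number of a turn 0.15, either way. A call with a gripper value outside its range is refused whole. The fingers move at their own pace and stop on an object; FORCE is the grip in N (left out, the last holds). Time passes only in rows, so rows that do not move let the fingers close, or fill a call up. It gives the time, the measured TCP pose, the force and the opening at its end, in the units of the state.
- manip.state(): the state, without advancing time (a new reading comes with each control period).
- manip.camera(name): name is "scene" or "side" or "wrist"; returns a dict with "pixels" (384x512x3 uint8, red, green, blue), "depth" (384x512 float32, m along the optical axis (not along the pixel's ray), 0 where there is no reading), "fx", "fy", "cx", "cy" (pixels), "distortion" ([k1, k2, p1, p2, k3] as OpenCV has them; the pictures are not rectified), "T" (4x4, takes a point from camera to world coordinates); the wrist camera has in their place "tool_from_camera" (4x4, takes a point from camera to tool coordinates, whose origin is the TCP and whose axes are the tool frame's). Camera axes: x right, y down, z forward; pixel columns grow to the right and rows downward; lengths in m; the calibration is good to about 2 mm. A picture is of the moment at which its call begins: read the wrist's pose just before it.
- manip.finish_job(): hands the job in, once; it reports no verdict.
Trained networks look in a picture, given as the dict that the camera call returned (one of the last four; its "shot" number tells which), for a name from the list of things; names that differ only in an ending like _2 or _b are one class to them, and where a whole thing is asked for, a point or a joint stands for the part that bears it (a point fixed in the world has none). Each returns a list of dicts, best first, with "p" (0 to 1); they miss things now and then, are a little off and sometimes report something else, mostly with a low value. They report only what shows in the picture. A call takes as long as a camera call.
- manip.cut_out(picture, target): "pixels" (384x512 bool, what is visible of it) and "extent" ([left, top, width, height] in pixels, round what is visible of it).
The state is a dict: "time_s": time; "joints": joint angles; "qvel": joint speeds; "joint_efforts": joint torques, N m; "ee_pos": TCP position; "ee_rot": TCP orientation; "force": force on the tool from outside, world axes, zero at the start; "ft_torque": the same for the moment, N m; "grip_width": opening from 0.0 (shut) to 1.0 (fully open).
Only numpy, scipy, OpenCV 4.12 (cv2) and the standard library are available. Lean on these libraries where they do the work, as an engineer would, in place of code of your own. Each camera call takes 0.05 s, during which the arm holds its last target.

## Working session

There is one attempt and no reset: what is moved stays moved. The work goes in short steps, Python scripts to look and compute and a shell command to move; the robot and the scene stay as the last step left them, time stands still between calls to the robot, and variables do not carry over. Pictures are saved under pics/ and viewed, and the job is handed in when it is done.

```bash
ls; mkdir -p pics; cat > h.py <<'E'
import numpy as np,cv2,pickle
from station import manip
from scipy.spatial.transform import Rotation as R
def shot(n,f):
    s=manip.state();p=manip.camera(n)
    cv2.imwrite(f'pics/{f}.png',p['pixels'][:,:,::-1]); pickle.dump((s,p),open(f'pics/{f}.pkl','wb'))
    return s,p
def T(s,p):
    if 'T' in p: return np.array(p['T'])
    M=np.eye(4);q=s['ee_rot'];M[:3,:3]=R.from_quat([q[1],q[2],q[3],q[0]]).as_matrix();M[:3,3]=s['ee_pos']
    return M@np.array(p['tool_from_camera'])
def K(p): return np.array([[p['fx'],0,p['cx']],[0,p['fy'],p['cy']],[0,0,1.]])
def pts(s,p,uv):
    uv=np.asarray(uv,float).reshape(-1,2)
    n=cv2.undistortPoints(uv.reshape(-1,1,2),K(p),np.array(p['distortion'])).reshape(-1,2)
    d=np.array([p['depth'][int(round(v)),int(round(u))] for u,v in uv])
    c=np.c_[n*d[:,None],d]; M=T(s,p)
    return c@M[:3,:3].T+M[:3,3], d
def ray(s,p,uv,z):
    uv=np.asarray(uv,float).reshape(-1,2)
    n=cv2.undistortPoints(uv.reshape(-1,1,2),K(p),np.array(p['distortion'])).reshape(-1,2)
    M=T(s,p); r=np.c_[n,np.ones(len(n))]@M[:3,:3].T
    return M[:3,3]+r*((z-M[2,3])/r[:,2])[:,None]
E
python3 - <<'E'
from h import *
print(manip.state())
for n in ('scene','side'):
    s,p=shot(n,n+'0'); print(n,np.round(p['T'],3).tolist(),p['fx'])
    for t in ('crusher','bail','grip','pointer','mark','gate','jar_0','can','scoop'):
        for o in manip.cut_out(p,t)[:2]:
            m=o['pixels'];v,u=np.nonzero(m&(p['depth']>0))
            if len(u)<3: print(t,o['p'],o['extent']);continue
            P,_=pts(s,p,np.c_[u,v]); print(t,round(o['p'],2),o['extent'],len(u),np.round(np.median(P,0),3),np.round(np.percentile(P,[5,95],axis=0),3).tolist())
E
```

```text
pics
{'time_s': 0.0, 'joints': array([ 1.01489139,  0.47778555,  0.02235151,  1.5564144 , -0.0114946 ,
        1.10927282, -0.08310341]), 'qvel': array([-0.00090735, -0.0015983 , -0.00067873, -0.00197881, -0.00034913,
        0.00102437, -0.00059446]), 'joint_efforts': array([ 6.85307787e-04, -5.82852709e+01,  1.53484549e+00, -2.72609425e+01,
       -5.42407692e-02,  1.70726446e-02,  1.48270738e-04]), 'ee_pos': array([ 0.29197208, -0.60789168,  0.19410738]), 'ee_rot': array([-4.05910072e-04,  8.46462146e-01, -5.32448183e-01, -7.76139913e-04]), 'force': array([-0.47905129,  1.09460103, -1.13189144]), 'ft_torque': array([-0.06898013,  0.00747941, -0.01235075]), 'grip_width': 0.9975980646940846}
scene [[-0.8, 0.476, -0.366, 1.173], [0.6, 0.617, -0.509, 0.847], [-0.016, -0.626, -0.779, 1.535], [0.0, 0.0, 0.0, 1.0]] 475.49726004229916
bail 0.52 [232.2, 210.6, 36.9, 23.9] 201 [0.621 0.005 0.146] [[0.559, -0.067, 0.111], [0.636, 0.051, 0.155]]
grip 0.35 [218.7, 191.0, 15.5, 32.5] 441 [ 0.601 -0.161  0.095] [[0.569, -0.199, 0.018], [0.623, -0.146, 0.122]]
grip 0.16 [222.0, 212.2, 49.9, 40.1]
[... 1531 characters left out ...]
[0.688, 0.041, 0.147]]
gate 0.88 [271.4, 162.1, 45.8, 29.7] 878 [ 0.614 -0.003  0.095] [[0.548, -0.063, 0.008], [0.69, 0.176, 0.146]]
jar_0 0.82 [300.6, 251.6, 25.9, 45.2] 985 [ 0.586 -0.499  0.095] [[0.554, -0.513, 0.013], [0.623, -0.451, 0.128]]
jar_0 0.7 [252.5, 257.0, 30.2, 42.1] 1009 [ 0.447 -0.496  0.094] [[0.414, -0.51, 0.009], [0.482, -0.445, 0.128]]
can 0.76 [285.2, 198.3, 21.5, 33.4] 532 [ 0.587 -0.202  0.077] [[0.562, -0.212, 0.011], [0.616, -0.163, 0.119]]
can 0.29 [205.0, 306.1, 67.5, 28.1] 1160 [ 0.371 -0.598  0.028] [[0.258, -0.653, 0.002], [0.426, -0.572, 0.046]]
scoop 0.57 [202.8, 308.3, 66.6, 28.9] 1233 [ 0.373 -0.598  0.029] [[0.257, -0.653, 0.002], [0.429, -0.572, 0.047]]
```

```bash
python3 - <<'E'
import cv2,numpy as np
a=cv2.imread('pics/scene0.png')[90:310,150:350];b=cv2.imread('pics/side0.png')[110:330,190:390]
cv2.imwrite('pics/crop0.png',cv2.resize(np.hstack([a,b]),(800,440),interpolation=cv2.INTER_CUBIC))
E
```

```text
(no output)
```

View pics/crop0.png

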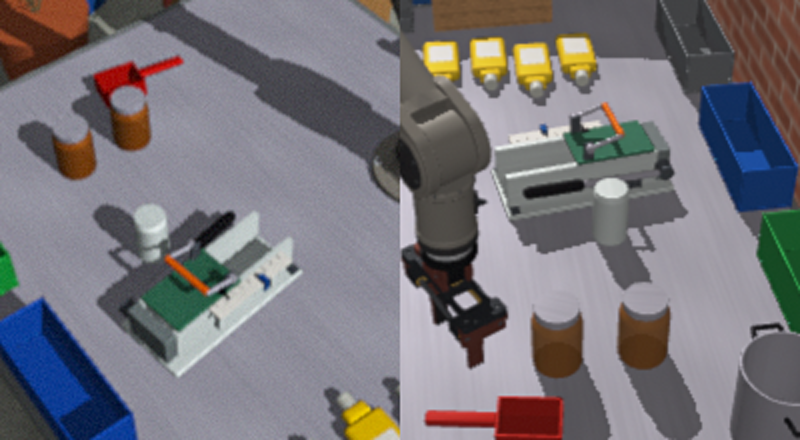

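View pics/scene0.png

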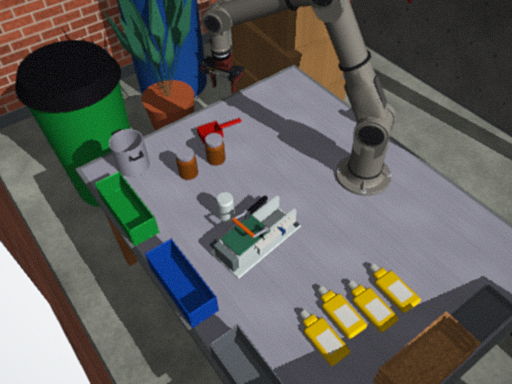

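```bash
python3 - <<'E'
from h import *
for n in ('scene','side'):
    s,p=pickle.load(open(f'pics/{n}0.pkl','rb'))
    v,u=np.nonzero(p['depth']>0); P,_=pts(s,p,np.c_[u,v]); c=p['pixels'][v,u].astype(int)
    box=(abs(P[:,0]-.56)<.3)&(abs(P[:,1])<.2)
    g=box&(c[:,1]>c[:,0]+20)&(c[:,1]>c[:,2]+8)&(P[:,2]>.08)&(P[:,2]<.1)
    r=cv2.minAreaRect(P[g][:,:2].astype(np.float32)); print(n,'slide',g.sum(),r, P[g][:,2].mean())
    o=box&(c[:,0]>c[:,1]+60)&(c[:,0]>150)&(P[:,2]>.1)
    Q=P[o]; print('bar',o.sum(),Q.mean(0),np.linalg.svd(Q-Q.mean(0))[2][0],Q.min(0),Q.max(0))
    b=box&(c[:,2]>c[:,0]+35)&(P[:,2]>.05); print('blue',b.sum(),P[b].mean(0),P[b].min(0),P[b].max(0))
E
```

```text
scene slide 636 ((0.6200542449951172, -0.003781009465456009), (0.16182024776935577, 0.10533591359853745), 6.177735328674316) 0.09552231602323345
bar 81 [ 0.62931703 -0.00157227  0.15034529] [-0.12368439  0.99225238  0.01172123] [ 0.61807102 -0.05566351  0.1379514 ] [0.64037285 0.05127264 0.16144376]
blue 382 [0.8242484  0.00975935 0.08440107] [ 0.49128608 -0.15133395  0.05006491] [0.85960146 0.1505438  0.1103476 ]
side slide 483 ((0.623771071434021, -0.0053923651576042175), (0.16832071542739868, 0.11132390797138214), 7.456195831298828) 0.09376324154313838
bar 52 [ 0.62725712 -0.00513113  0.14771618] [ 0.11841551 -0.99293277  0.00789185] [ 0.61614031 -0.05616145  0.14060575] [0.63829313 0.05256482 0.15556858]
blue 348 [ 0.83838992 -0.01988721  0.08039728] [ 0.49441148 -0.15914186  0.05045378] [0.85994866 0.14619303 0.10793377]
```

```bash
python3 -m inch '[[0,0,-50,0,0,0,1],[0,0,-50,0,0,0,1],[-50,0,-50,0,0,0,1],[-50,-10,0,0,0,-0.1,1],[-50,-10,0,0,0,-0.15,1]]' 20
```

```text
time_s: 1.5
ee_pos: [0.2471, -0.4801, 0.3322]
ee_rot: [-0.001, 0.907, -0.421, -0.002]
force: [0.6, 0.4, 0.2]
grip_width: 1.001
```

```bash
cat >> h.py <<'E'
def plan(path,yaw=None,n=5,step=45):
    """path: list of xyz world targets per row; prints tool shifts from current pose"""
    s=manip.state();q=s['ee_rot'];r=R.from_quat([q[1],q[2],q[3],q[0]]);x=np.array(s['ee_pos'])
    for t in path:
        if yaw is not None:
            tr=R.from_euler('z',yaw)*R.from_euler('x',np.pi); w=(r.inv()*tr).as_rotvec()
            k=np.linalg.norm(w); w=w*min(1,.145/k) if k>1e-9 else w
        else: w=np.zeros(3)
        d=r.inv().apply(np.array(t)-x)
        print([round(v) for v in d*1000]+[round(v,3) for v in w]); x=np.array(t); r=r*R.from_rotvec(w)
E
python3 - <<'E'
from h import *
a=np.array(manip.state()['ee_pos']);b=np.array([.56,0,.36])
plan([a+(b-a)*k/13 for k in range(1,14)],.12)
E
```

```text
[-13, -42, -2, np.float64(-0.0), np.float64(0.0), np.float64(-0.145)]
[-6, -44, -2, np.float64(-0.0), np.float64(0.0), np.float64(-0.145)]
[0, -44, -2, np.float64(-0.0), np.float64(0.0), np.float64(-0.145)]
[6, -44, -2, np.float64(-0.0), np.float64(0.0), np.float64(-0.145)]
[13, -42, -2, np.float64(-0.0), np.float64(0.0), np.float64(-0.145)]
[19, -40, -2, np.float64(-0.0), np.float64(0.0), np.float64(-0.145)]
[24, -37, -2, np.float64(-0.0), np.float64(0.0), np.float64(-0.119)]
[28, -34, -2, np.float64(0.0), np.float64(-0.0), np.float64(0.0)]
[28, -34, -2, np.float64(0.0), np.float64(0.0), np.float64(0.0)]
[28, -34, -2, np.float64(0.0), np.float64(0.0), np.float64(0.0)]
[28, -34, -2, np.float64(0.0), np.float64(0.0), np.float64(0.0)]
[28, -34, -2, np.float64(0.0), np.float64(0.0), np.float64(0.0)]
[28, -34, -2, np.float64(0.0), np.float64(0.0), np.float64(0.0)]
```

```bash
python3 -m inch '[[-13,-42,-2,0,0,-0.145,1],[-6,-44,-2,0,0,-0.145,1],[0,-44,-2,0,0,-0.145,1],[6,-44,-2,0,0,-0.145,1],[13,-42,-2,0,0,-0.145,1]]'
python3 -m inch '[[19,-40,-2,0,0,-0.145,1],[24,-37,-2,0,0,-0.12,1],[28,-34,-2,0,0,0,1],[28,-34,-2,0,0,0,1],[28,-34,-2,0,0,0,1]]'
python3 - <<'E'
from h import *
print(manip.state()['joints'])
b=np.array([.56,0,.36]);a=np.array(manip.state()['ee_pos'])
plan([a+(b-a)*k/5 for k in range(1,6)],.12)
E
```

```text
time_s: 2.0
ee_pos: [0.3626, -0.2884, 0.3452]
ee_rot: [0.002, 0.998, -0.063, -0.0]
force: [0.7, -1.4, 0.1]
grip_width: 0.999
time_s: 2.5
ee_pos: [0.4802, -0.0917, 0.3565]
ee_rot: [0.004, 0.997, 0.076, 0.001]
force: [1.4, -0.3, -0.3]
grip_width: 1.003
[ 0.53336987  0.07545361 -0.50386915  1.73196205  0.04489278  1.34027367
  0.17343101]
[19, -16, -1, np.float64(0.008), np.float64(-0.002), np.float64(0.033)]
[18, -16, -1, np.float64(-0.0), np.float64(-0.0), np.float64(-0.0)]
[18, -16, -1, np.float64(0.0), np.float64(-0.0), np.float64(-0.0)]
[18, -16, -1, np.float64(0.0), np.float64(0.0), np.float64(0.0)]
[18, -16, -1, np.float64(0.0), np.float64(0.0), np.float64(0.0)]
```

```bash
python3 -m inch '[[24,-20,-1,0.008,0,0.033,1],[24,-20,-1,0,0,0,1],[18,-20,-1,0,0,0,1],[12,-16,0,0,0,0,1],[0,0,0,0,0,0,1]]'
python3 - <<'E'
from h import *
s,p=shot('wrist','w1'); print(s['ee_pos'])
for t in ('bail','grip','pointer','mark','gate','hinge'):
    for o in manip.cut_out(p,t)[:2]: print(t,round(o['p'],2),o['extent'])
E
```

```text
time_s: 3.0
ee_pos: [0.5515, 0.0054, 0.3609]
ee_rot: [-0.001, 0.998, 0.064, 0.003]
force: [-0.7, -0.3, 0.0]
grip_width: 1.0
[0.55154102 0.0053728  0.36089764]
bail 0.62 [261.3, 123.7, 60.6, 100.3]
grip 0.61 [308.5, 132.5, 12.7, 88.0]
mark 0.7 [215.3, 101.6, 7.5, 14.3]
mark 0.24 [223.0, 370.3, 41.2, 12.7]
gate 0.95 [245.6, 117.9, 120.2, 102.8]
hinge 0.73 [257.1, 125.8, 66.4, 97.2]
```

View pics/w1.png

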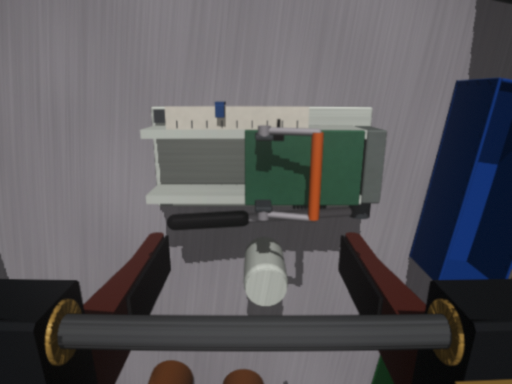

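```bash
python3 - <<'E'
from h import *
s,p=pickle.load(open('pics/w1.pkl','rb'))
v,u=np.nonzero(p['depth']>0); P,_=pts(s,p,np.c_[u,v]); c=p['pixels'][v,u].astype(int)
box=(abs(P[:,0]-.56)<.3)&(abs(P[:,1])<.2)
o=box&(c[:,0]>c[:,1]+60)&(c[:,0]>120)&(P[:,2]>.12); Q=P[o]; d=np.linalg.svd(Q-Q.mean(0),full_matrices=False)[2][0]; print('bar',o.sum(),Q.mean(0),d,np.percentile(Q[:,2],[5,50,95]))
g=box&(c[:,1]>c[:,0]+20)&(c[:,1]>c[:,2]+8)&(P[:,2]>.08)&(P[:,2]<.105); print(cv2.minAreaRect(P[g][:,:2].astype(np.float32)),P[g][:,2].mean())
b=(u>205)&(u<235)&(v>95)&(v<122)&(c[:,2]>c[:,0]+30); print('mark',P[b].mean(0),np.c_[u,v][b].mean(0),b.sum())
a=np.deg2rad(7);ex=np.array([np.cos(a),np.sin(a)])
m=ray(s,p,np.c_[u,v][b].mean(0),.095)[0];q=ray(s,p,(278.5,124),.09)[0];h1=ray(s,p,[(264,131),(263,209)],.125)
print('mark',m,'ptr',q,'along',(q-m)[:2]@ex,'lat',(q-m)[:2]@[-ex[1],ex[0]]);print(h1,h1.mean(0))
im=p['pixels'][90:230,190:400,::-1];cv2.imwrite('pics/w1c.png',cv2.resize(im,None,fx=3.8,fy=3.8,interpolation=cv2.INTER_CUBIC))
E
```

```text
bar 779 [6.27079169e-01 1.87443162e-04 1.45953509e-01] [ 0.12635789 -0.9919834  -0.00161982] [0.14358042 0.14610501 0.14768718]
((0.6206371188163757, -0.0022974610328674316), (0.15853989124298096, 0.10289324074983597), 7.233716011047363) 0.09204302496264645
mark [0.49992155 0.0610528  0.09430902] [219.28571429 108.78571429] 126
mark [0.499981   0.06109906 0.095     ] ptr [0.5785804  0.05141396 0.09      ] along 0.07683321452670014 lat -0.019191757672525067
[[ 0.55935018  0.04312091  0.125     ]
 [ 0.5716507  -0.05613302  0.125     ]] [ 0.56550044 -0.00650606  0.125     ]
```

View pics/w1c.png

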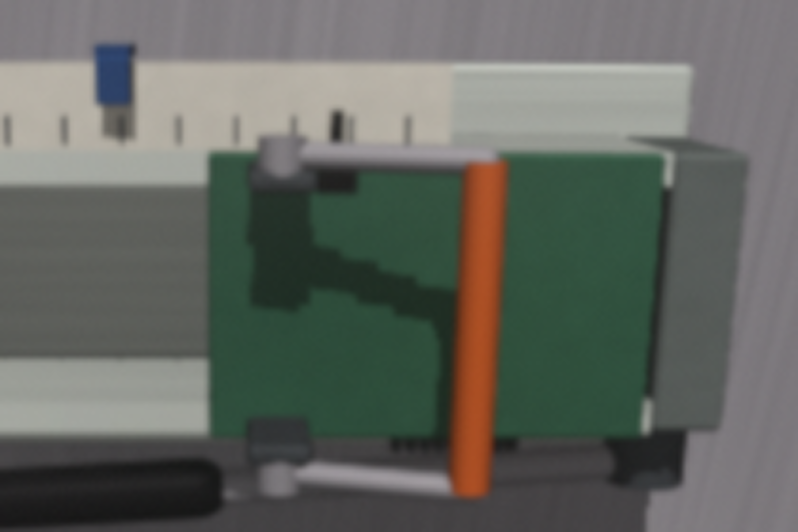

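```bash
python3 - <<'E'
from h import *
a=np.array(manip.state()['ee_pos']);b=np.array([.6265,.0,.17]);c=np.array([.6265,.0,.121])
plan([a+(b-a)*k/5 for k in range(1,6)]+[b+(c-b)*k/3 for k in (1,2,3)],.1265)
E
```

```text
[15, 2, 38, np.float64(-0.0), np.float64(-0.005), np.float64(-0.004)]
[15, 2, 38, np.float64(0.0), np.float64(-0.0), np.float64(-0.0)]
[15, 2, 38, np.float64(0.0), np.float64(0.0), np.float64(0.0)]
[15, 2, 38, np.float64(0.0), np.float64(0.0), np.float64(0.0)]
[15, 2, 38, np.float64(0.0), np.float64(0.0), np.float64(0.0)]
[0, 0, 16, np.float64(0.0), np.float64(0.0), np.float64(0.0)]
[0, 0, 16, np.float64(0.0), np.float64(0.0), np.float64(0.0)]
[0, 0, 16, np.float64(0.0), np.float64(0.0), np.float64(0.0)]
```

```bash
python3 -m inch '[[19,2,38,0,-0.005,-0.004,0.8],[18,2,38,0,0,0,0.7],[18,2,38,0,0,0,0.7],[15,2,38,0,0,0,0.7],[6,2,20,0,0,0,0.7]]'
python3 - <<'E'
from h import *
s,p=shot('wrist','w2')
a=np.array(s['ee_pos']);b=np.array([.6265,.0,.121]);print(a)
plan([a+(b-a)*k/4 for k in range(1,5)],.1265)
E
```

```text
time_s: 3.85
ee_pos: [0.6332, -0.0047, 0.1906]
ee_rot: [0.002, 0.998, 0.059, 0.006]
force: [-0.1, 0.9, -0.0]
grip_width: 0.703
[ 0.63324214 -0.00466133  0.19056681]
[-1, -2, 15, np.float64(0.005), np.float64(-0.009), np.float64(-0.008)]
[-2, -1, 17, np.float64(-0.0), np.float64(0.0), np.float64(0.0)]
[-2, -1, 17, np.float64(0.0), np.float64(0.0), np.float64(0.0)]
[-2, -1, 17, np.float64(0.0), np.float64(0.0), np.float64(0.0)]
```

View pics/w2.png

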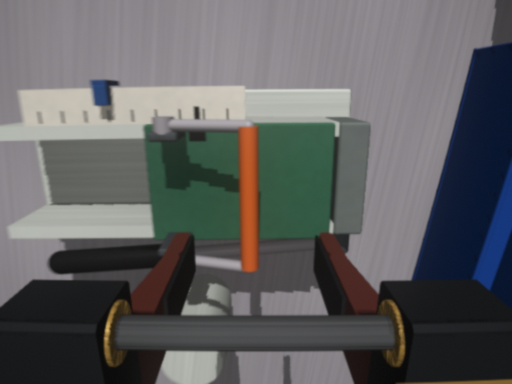

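```bash
python3 - <<'E'
from h import *
s,p=pickle.load(open('pics/w2.pkl','rb'))
v,u=np.nonzero(p['depth']>0); P,_=pts(s,p,np.c_[u,v]); c=p['pixels'][v,u].astype(int)
o=(c[:,0]>c[:,1]+60)&(c[:,0]>120)&(P[:,2]>.12)&(u>235)&(u<262)&(v<275); Q=P[o]; d=np.linalg.svd(Q-Q.mean(0),full_matrices=False)[2][0]; print('bar',o.sum(),Q.mean(0),d,Q[:,1].min(),Q[:,1].max())
print(pts(s,p,[(182,240),(322,240)])[0])
m=ray(s,p,(101,93),.095)[0];q=ray(s,p,(196.5,114),.09)[0];print(m,q,(q-m)[:2]@[np.cos(.1265),np.sin(.1265)])
E
```

```text
bar 2371 [0.6283617  0.00166027 0.14599744] [ 0.12549367 -0.99209319 -0.00156273] -0.054903901823188286 0.05192138499502652
[[0.59634561 0.00184852 0.22579135]
 [0.66314891 0.01020181 0.22745703]]
[0.50340194 0.06021493 0.095     ] [0.57960821 0.05194618 0.09      ] 0.07455413315991154
```

```bash
python3 -m inch '[[-3,-3,18,0.005,-0.009,-0.008,0.7],[-3,-2,18,0,0,0,0.7],[-2,-1,18,0,0,0,0.7],[-1,0,16,0,0,0,0.7],[0,0,5,0,0,0,0.7]]'
```

```text
time_s: 4.4
ee_pos: [0.6219, -0.0024, 0.1118]
ee_rot: [-0.0, 0.998, 0.062, 0.001]
force: [-0.2, 0.2, -0.2]
grip_width: 0.7
```

```bash
python3 -m inch '[[6,-2,-8,0,0,0,0.7],[0,0,0,0,0,0,0.5],[0,0,0,0,0,0,0.2],[0,0,0,0,0,0,0.0],[0,0,0,0,0,0,0.0]]' 20
```

```text
time_s: 4.9
ee_pos: [0.6299, 0.0006, 0.1244]
ee_rot: [0.0, 0.998, 0.062, 0.003]
force: [-0.0, -0.6, -0.1]
grip_width: 0.372
```

```bash
python3 -m inch '[[0,0,2,0,0,0,0],[0,0,0,0,0,0,0],[0,0,0,0,0,0,0],[0,0,0,0,0,0,0],[0,0,0,0,0,0,0]]' 20
```

```text
time_s: 5.4
ee_pos: [0.6299, 0.0005, 0.1225]
ee_rot: [0.0, 0.998, 0.062, 0.004]
force: [-0.5, -0.6, 0.2]
grip_width: 0.008
```

```bash
python3 - <<'E'
from h import *
s,p=shot('wrist','w3'); s,p=shot('side','s3'); s,p2=shot('scene','c3')
a=p['pixels'][130:230,230:350,::-1];b=p2['pixels'][170:280,190:310,::-1]
cv2.imwrite('pics/c3c.png',np.hstack([cv2.resize(x,(400,400),interpolation=cv2.INTER_CUBIC) for x in (a,b)]))
E
```

```text
(no output)
```

View pics/w3.png

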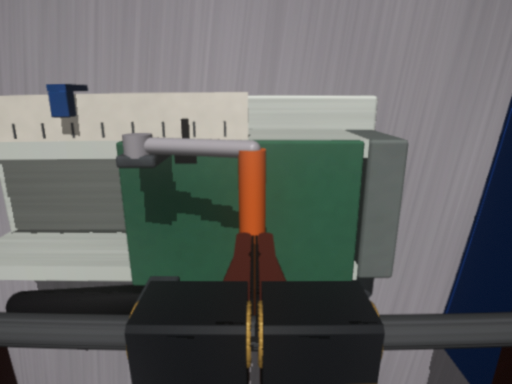

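View pics/c3c.png

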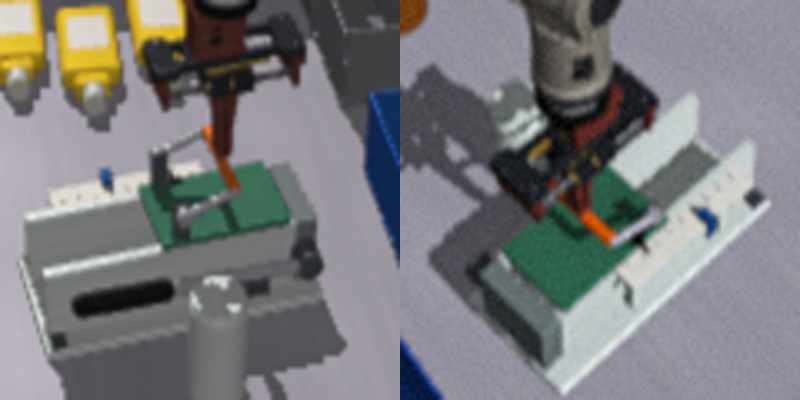

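```bash
python3 - <<'E'
from h import *
s,p=pickle.load(open('pics/w3.pkl','rb'))
print(s['ee_pos'],np.round(p['tool_from_camera'],3))
uv=[(252,v) for v in range(150,290,8)]+[(244,v) for v in range(230,290,8)]
for a,b in zip(uv,pts(s,p,uv)[0]): print(a,np.round(b,4))
im=p['pixels'][130:330,180:330,::-1];cv2.imwrite('pics/w3c.png',cv2.resize(im,None,fx=3,fy=3,interpolation=cv2.INTER_CUBIC))
E
```

```text
[6.29903093e-01 5.26419538e-04 1.22457591e-01] [[ 1.    -0.    -0.    -0.001]
 [ 0.     0.959  0.283 -0.078]
 [ 0.    -0.283  0.959 -0.189]
 [ 0.     0.     0.     1.   ]]
(252, 150) [0.6217 0.052  0.145 ]
(252, 158) [0.6221 0.0485 0.147 ]
(252, 166) [0.6226 0.0447 0.1476]
(252, 174) [0.6231 0.0406 0.1465]
(252, 182) [0.6236 0.0365 0.1462]
(252, 190) [0.624  0.0328 0.1475]
(252, 198) [0.6245 0.0287 0.1473]
(252, 206) [0.625  0.0247 0.1479]
(252, 214) [0.6256 0.0202 0.1469]
(252, 222) [0.626  0.0163 0.148 ]
(252, 230) [0.6267 0.0113 0.1463]
(252, 238) [0.6268 0.0098 0.153 ]
(252, 246) [0.6268 0.0101 0.1632]
(252, 254) [0.6268 0.01   0.1715]
(252, 262) [0.6268 0.01   0.1792]
(252, 270) [0.6268 0.0096 0.1854]
(252, 278) [0.6268 0.01   0.1925]
(252, 286) [0.6268 0.01   0.1984]
(244, 230) [0.6226 0.0104 0.1453]
(244, 238) [0.6228 0.0114 0.158 ]
(244, 246) [0.623  0.0108 0.1656]
(244, 254) [0.6231 0.0113 0.1751]
(244, 262) [0.6233 0.0111 0.182 ]
(244, 270) [0.6234 0.0117 0.19  ]
(244, 278) [0.6236 0.0112 0.1954]
(244, 286) [0.622  0.0327 0.2368]
```

View pics/w3c.png

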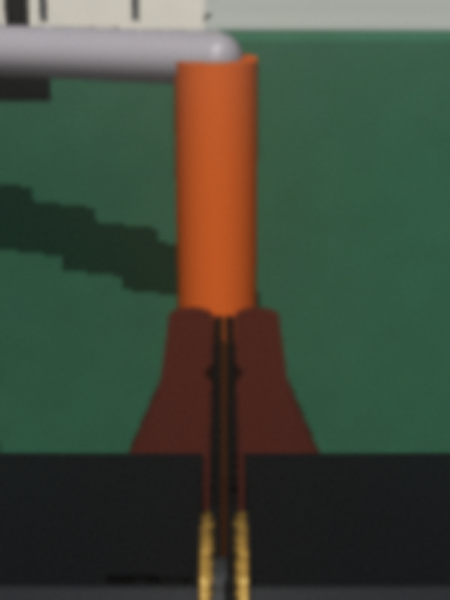

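```bash
python3 -m inch '[[0,0,-10,0,0,0,0.5],[0,0,0,0,0,0,0.5],[0,0,0,0,0,0,0.5],[0,0,0,0,0,0,0.5],[0,0,0,0,0,0,0.5]]'
python3 - <<'E'
from h import *
s,p=shot('wrist','w4')
im=p['pixels'][100:340,130:380,::-1];cv2.imwrite('pics/w4c.png',cv2.resize(im,None,fx=2.4,fy=2.4,interpolation=cv2.INTER_CUBIC))
print(s['ee_pos'],s['grip_width'])
E
```

```text
time_s: 6.05
ee_pos: [0.6301, 0.0006, 0.1338]
ee_rot: [0.0, 0.998, 0.062, 0.004]
force: [0.5, -0.1, -0.0]
grip_width: 0.426
[6.30091921e-01 5.77321876e-04 1.33843872e-01] 0.4257120919857985
```

View pics/w4c.png

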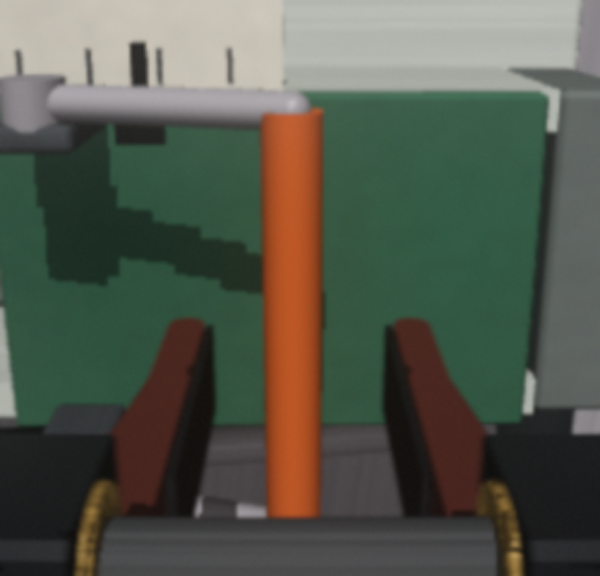

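```bash
python3 -m inch '[[-1,0,12,0,0,0,0.5],[-1,0,12,0,0,0,0.5],[0,0,7,0,0,0,0.5],[0,0,0,0,0,0,0.5],[0,0,0,0,0,0,0.5]]'
python3 - <<'E'
from h import *
s,p=shot('wrist','w5')
im=p['pixels'][100:340,130:380,::-1];cv2.imwrite('pics/w5c.png',cv2.resize(im,None,fx=2.4,fy=2.4,interpolation=cv2.INTER_CUBIC))
uv=[(208,v) for v in range(225,260,5)]+[(305,v) for v in range(225,260,5)]
for a,b in zip(uv,pts(s,p,uv)[0]): print(a,np.round(b,4))
E
```

```text
time_s: 6.6
ee_pos: [0.627, 0.0002, 0.0984]
ee_rot: [0.0, 0.998, 0.062, 0.002]
force: [0.7, 0.1, -0.3]
grip_width: 0.499
(208, 225) [ 0.5984 -0.0011  0.092 ]
(208, 230) [ 0.5986 -0.0044  0.0918]
(208, 235) [ 0.599  -0.0074  0.0925]
(208, 240) [0.6026 0.0071 0.1319]
(208, 245) [0.6033 0.007  0.1373]
(208, 250) [0.6035 0.0045 0.1376]
(208, 255) [0.6038 0.0023 0.1383]
(305, 225) [0.6569 0.0057 0.0911]
(305, 230) [0.6571 0.0032 0.0928]
(305, 235) [0.6498 0.0143 0.129 ]
(305, 240) [0.6488 0.0144 0.1357]
(305, 245) [0.6483 0.0137 0.1399]
(305, 250) [0.648  0.0128 0.1435]
(305, 255) [0.6473 0.0125 0.1483]
```

View pics/w5c.png

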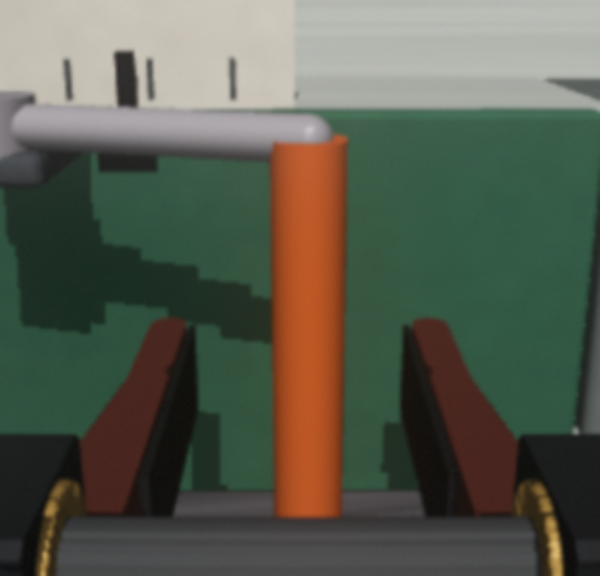

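```bash
python3 -m inch '[[2,0,7,0,0,0,0.5],[0,0,0,0,0,0,0.4],[0,0,0,0,0,0,0],[0,0,0,0,0,0,0],[0,0,0,0,0,0,0]]' 20
python3 -m inch '[[0,0,0,0,0,0,0],[0,0,0,0,0,0,0],[0,0,0,0,0,0,0],[0,0,0,0,0,0,0],[0,0,0,0,0,0,0]]' 20
python3 - <<'E'
from h import *
s,p=shot('wrist','w6');print(s['ee_pos'],s['force'],s['grip_width'])
im=p['pixels'][100:340,130:380,::-1];cv2.imwrite('pics/w6c.png',cv2.resize(im,None,fx=2.4,fy=2.4,interpolation=cv2.INTER_CUBIC))
E
```

```text
time_s: 7.15
ee_pos: [0.6299, 0.0006, 0.0917]
ee_rot: [0.0, 0.998, 0.062, 0.003]
force: [-6.7, -0.8, -0.4]
grip_width: 0.172
time_s: 7.65
ee_pos: [0.629, 0.0004, 0.0913]
ee_rot: [0.0, 0.998, 0.062, 0.002]
force: [-0.2, 0.3, -1.5]
grip_width: 0.15
[6.28953708e-01 4.38295898e-04 9.13485375e-02] [-0.2399094   0.31004359 -1.50125478] 0.14967960540514008
```

View pics/w6c.png

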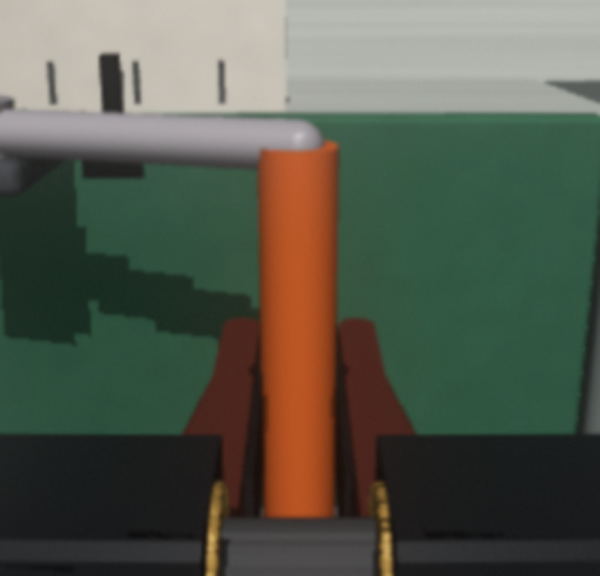

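```bash
cat >> h.py <<'E'
P0=np.array([.629,.0004,.0913]);t0=.265;yw=.1265;L=.065
def pos(t,g=0): return P0+np.array([np.cos(yw),np.sin(yw),0])*(L*(np.cos(t)-np.cos(t0))-g)+[0,0,L*(np.sin(t)-np.sin(t0))]
def where(s):
    d=np.array(s['ee_pos'])-P0; x=d[0]*np.cos(yw)+d[1]*np.sin(yw)+L*np.cos(t0); z=d[2]+L*np.sin(t0)
    return x,z,np.hypot(x,z),np.arctan2(z,x)
E
python3 - <<'E'
from h import *
plan([pos(t0+.2*k) for k in range(1,6)])
E
```

```text
[-5, 0, -12, np.float64(0.0), np.float64(0.0), np.float64(0.0)]
[-7, 0, -11, np.float64(0.0), np.float64(0.0), np.float64(0.0)]
[-9, 0, -9, np.float64(0.0), np.float64(0.0), np.float64(0.0)]
[-11, 0, -7, np.float64(0.0), np.float64(0.0), np.float64(0.0)]
[-12, 0, -5, np.float64(0.0), np.float64(0.0), np.float64(0.0)]
```

```bash
python3 -m inch '[[-2,0,-6,0,0,0,0],[-3,0,-6,0,0,0,0],[-3,0,-6,0,0,0,0],[-4,0,-5,0,0,0,0],[0,0,0,0,0,0,0]]' 20
python3 - <<'E'
from h import *
s=manip.state();w=where(s);print(w);plan([pos(w[3]+.14*k) for k in range(1,6)],.1265)
E
```

```text
time_s: 8.2
ee_pos: [0.6178, -0.0009, 0.1166]
ee_rot: [-0.0, 0.998, 0.062, 0.005]
force: [-1.0, 0.5, -2.2]
grip_width: 0.152
(np.float64(0.05145476570312128), np.float64(0.04230913844725953), np.float64(0.06661573470068825), np.float64(0.6881668412712028))
[-7, 0, -6, np.float64(0.0), np.float64(-0.009), np.float64(-0.002)]
[-7, 0, -6, np.float64(-0.0), np.float64(0.0), np.float64(0.0)]
[-8, 0, -5, np.float64(-0.0), np.float64(-0.0), np.float64(-0.0)]
[-8, 0, -3, np.float64(0.0), np.float64(0.0), np.float64(0.0)]
[-9, 0, -2, np.float64(0.0), np.float64(0.0), np.float64(0.0)]
```

Going well; continue along the arc.

```bash
python3 -m inch '[[-7,0,-6,0,-0.009,0,0],[-7,0,-6,0,0,0,0],[-8,0,-5,0,0,0,0],[-8,0,-3,0,0,0,0],[0,0,0,0,0,0,0]]' 20
python3 - <<'E'
from h import *
s=manip.state();w=where(s);print(w);plan([pos(w[3]+.14*k) for k in range(1,7)],.1265)
E
```

```text
time_s: 8.7
ee_pos: [0.5894, -0.0046, 0.1411]
ee_rot: [0.0, 0.998, 0.062, 0.004]
force: [1.1, 1.0, -3.6]
grip_width: 0.151
(np.float64(0.022827793622147707), np.float64(0.06686756396191493), np.float64(0.07065677088472237), np.float64(1.2418140433313343))
[-11, 0, 3, np.float64(0.001), np.float64(-0.009), np.float64(-0.002)]
[-9, 0, -1, np.float64(0.0), np.float64(-0.0), np.float64(-0.0)]
[-9, 0, 0, np.float64(0.0), np.float64(0.0), np.float64(0.0)]
[-9, 0, 1, np.float64(0.0), np.float64(0.0), np.float64(0.0)]
[-9, 0, 3, np.float64(0.0), np.float64(0.0), np.float64(0.0)]
[-8, 0, 4, np.float64(0.0), np.float64(0.0), np.float64(0.0)]
```

```bash
python3 -m inch '[[-9,0,2,0,-0.009,0,0],[-9,0,0,0,0,0,0],[-9,0,1,0,0,0,0],[-9,0,2,0,0,0,0],[0,0,0,0,0,0,0]]' 20
python3 - <<'E'
from h import *
s,p=shot('wrist','w7');w=where(s);print(w);plan([pos(w[3]+.14*k) for k in range(1,7)],.1265)
im=p['pixels'][60:340,80:430,::-1];cv2.imwrite('pics/w7c.png',cv2.resize(im,None,fx=2,fy=2,interpolation=cv2.INTER_CUBIC))
E
```

```text
time_s: 9.2
ee_pos: [0.5638, -0.0077, 0.1443]
ee_rot: [0.0, 0.998, 0.062, 0.013]
force: [4.9, -0.2, 0.4]
grip_width: 0.155
(np.float64(-0.0029963523606906795), np.float64(0.0700414777706998), np.float64(0.07010553997918317), np.float64(1.6135499434264926))
[-10, 0, 6, np.float64(0.002), np.float64(-0.026), np.float64(-0.003)]
[-9, 0, 2, np.float64(0.0), np.float64(0.0), np.float64(0.0)]
[-8, 0, 3, np.float64(0.0), np.float64(0.0), np.float64(-0.0)]
[-8, 0, 5, np.float64(0.0), np.float64(0.0), np.float64(-0.0)]
[-7, 0, 6, np.float64(0.0), np.float64(0.0), np.float64(-0.0)]
[-6, 0, 7, np.float64(0.0), np.float64(0.0), np.float64(-0.0)]
```

View pics/w7c.png

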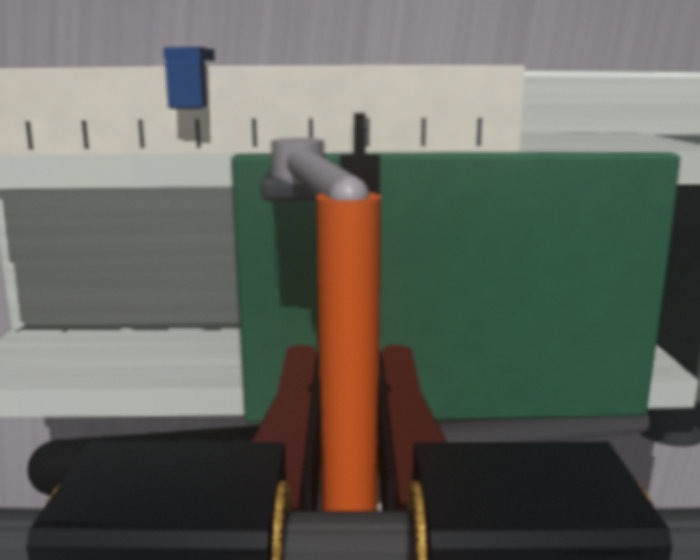

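```bash
cat >> h.py <<'E'
def bar(s,p):
    v,u=np.nonzero(p['depth']>0); P,_=pts(s,p,np.c_[u,v]); c=p['pixels'][v,u].astype(int)
    o=(c[:,0]>c[:,1]+60)&(c[:,0]>c[:,2]+60)&(c[:,0]>130)&(P[:,2]>.12)&(abs(P[:,1])<.07)&(P[:,0]>.4); Q=P[o]
    return o.sum(),np.median(Q,0)-[0,0,.006]
E
python3 - <<'E'
from h import *
s,p=pickle.load(open('pics/w7.pkl','rb'));n,b=bar(s,p);print(n,b,(b[:2]-[.5646,-.0075])@[np.cos(yw),np.sin(yw)],b[2]-.123)
m=ray(s,p,(80+186/2,60+78/2),.095)[0];q=ray(s,p,(80+360/2,60+130/2),.09)[0];print(m,q,(q-m)[:2]@[np.cos(yw),np.sin(yw)])
E
```

```text
4319 [0.56028977 0.00764023 0.1860393 ] -0.0023656542431832357 0.06303930043874048
[0.50151337 0.06052442 0.095     ] [0.56138592 0.05010994 0.09      ] 0.058080224745708724
```

```bash
python3 -m inch '[[8,0,0,0,-0.012,0,0],[8,0,0,0,0,0,0],[3,0,0,0,0,0,0],[0,0,0,0,0,0,0.24],[0,0,0,0,0,0,0.24]]' 5
python3 - <<'E'
from h import *
s,p=shot('wrist','w8');print(s['ee_pos'],s['force'],s['grip_width']);n,b=bar(s,p);print(n,b,(b[:2]-[.5646,-.0075])@[np.cos(yw),np.sin(yw)],b[2]-.123)
im=p['pixels'][60:340,80:430,::-1];cv2.imwrite('pics/w8c.png',cv2.resize(im,None,fx=2,fy=2,interpolation=cv2.INTER_CUBIC))
E
```

```text
time_s: 9.75
ee_pos: [0.5806, -0.0054, 0.1425]
ee_rot: [0.001, 0.998, 0.062, 0.001]
force: [-0.2, -0.3, -1.2]
grip_width: 0.236
[ 0.58058012 -0.00540274  0.14248941] [-0.19274535 -0.31318049 -1.2053368 ] 0.23576055669882773
4449 [0.57916305 0.01008451 0.18565146] 0.016665198433120598 0.06265145903148334
```

View pics/w8c.png

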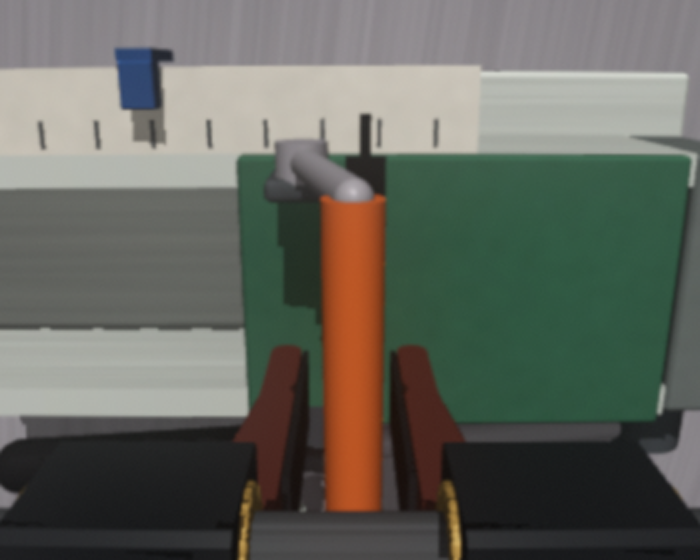

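```bash
python3 -m inch '[[-4,0,4,0,0,0,0.24],[-6,0,2,0,0,0,0.24],[-7,0,0,0,0,0,0.24],[-7,0,0,0,0,0,0.24],[0,0,0,0,0,0,0.24]]' 5
python3 -m inch '[[-6,0,0,0,0,0,0.24],[-6,0,1,0,0,0,0.24],[-5,0,2,0,0,0,0.24],[-4,0,2,0,0,0,0.24],[0,0,0,0,0,0,0.24]]' 5
python3 - <<'E'
from h import *
s,p=shot('wrist','w9');print(s['ee_pos'],s['force'],s['grip_width']);n,b=bar(s,p);print(n,b,(b[:2]-[.5646,-.0075])@[np.cos(yw),np.sin(yw)],b[2]-.123)
im=p['pixels'][60:340,80:430,::-1];cv2.imwrite('pics/w9c.png',cv2.resize(im,None,fx=2,fy=2,interpolation=cv2.INTER_CUBIC))
E
```

```text
time_s: 10.3
ee_pos: [0.5548, -0.0086, 0.136]
ee_rot: [0.001, 0.998, 0.062, 0.001]
force: [0.6, -0.3, 0.2]
grip_width: 0.243
time_s: 10.8
ee_pos: [0.5312, -0.0117, 0.1305]
ee_rot: [0.001, 0.998, 0.062, 0.001]
force: [0.7, -0.9, 0.0]
grip_width: 0.24
[ 0.53121549 -0.01172688  0.13052054] [ 0.67945088 -0.93470718  0.00151683] 0.24022826840331857
4368 [0.53191915 0.00570234 0.17892229] -0.03075407270228655 0.05592229163525975
```

View pics/w9c.png

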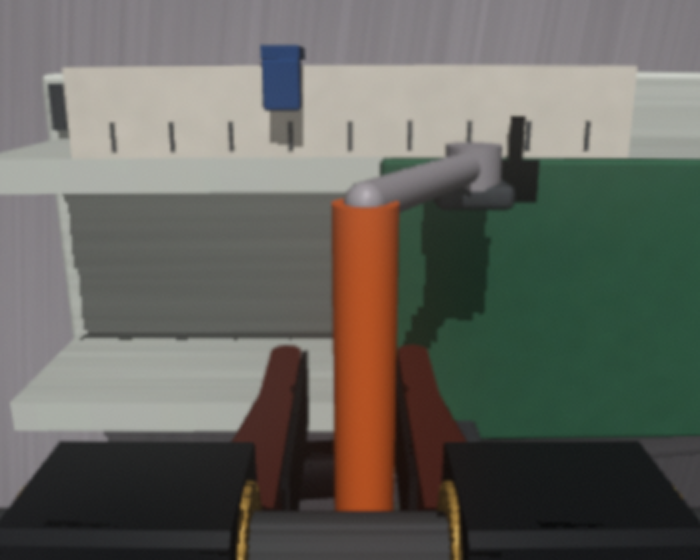

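```bash
python3 -m inch '[[-3,0,0,0,0,0,0.24],[-3,0,0,0,0,0,0.24],[0,0,0,0,0,0,0.24],[0,0,0,0,0,0,0],[0,0,0,0,0,0,0]]' 30
python3 -m inch '[[0,0,0,0,0,0,0],[0,0,0,0,0,0,0],[0,0,0,0,0,0,0],[0,0,0,0,0,0,0],[0,0,0,0,0,0,0]]' 30
python3 - <<'E'
from h import *
s,p=shot('wrist','w10');print(s['ee_pos'],s['force'],s['grip_width']);n,b=bar(s,p);print(n,b,(b[:2]-[.5646,-.0075])@[np.cos(yw),np.sin(yw)],b[2]-.123)
im=p['pixels'][60:340,80:430,::-1];cv2.imwrite('pics/w10c.png',cv2.resize(im,None,fx=2,fy=2,interpolation=cv2.INTER_CUBIC))
E
```

```text
time_s: 11.35
ee_pos: [0.5295, -0.0119, 0.131]
ee_rot: [0.0, 0.998, 0.062, 0.005]
force: [4.0, 0.8, -4.1]
grip_width: 0.155
time_s: 11.85
ee_pos: [0.5305, -0.0118, 0.131]
ee_rot: [0.0, 0.998, 0.062, 0.006]
force: [4.7, 0.3, -3.2]
grip_width: 0.15
[ 0.53046428 -0.01180801  0.13097386] [ 4.65686443  0.29014969 -3.16769411] 0.1502986804520373
4252 [0.52730778 0.00518598 0.17857554] -0.0353937400181737 0.05557554385158764
```

View pics/w10c.png

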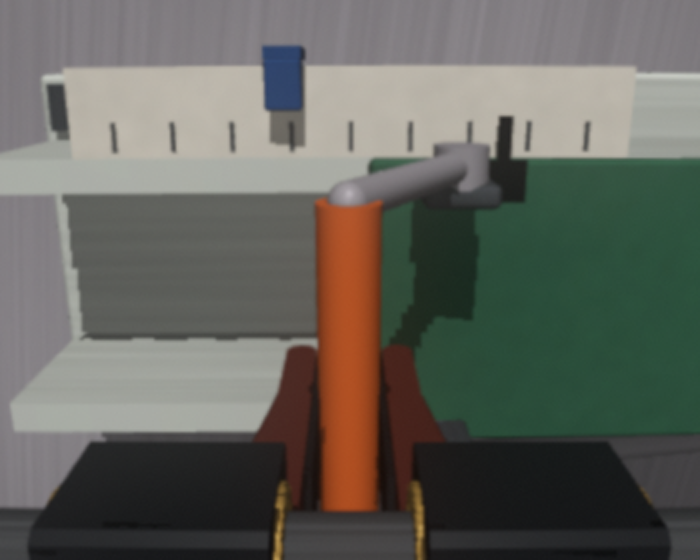

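```bash
cat >> h.py <<'E'
def gap(s,p,m,q):
    m=ray(s,p,m,.095)[0];q=ray(s,p,q,.09)[0];return m,q,(q-m)[:2]@[np.cos(yw),np.sin(yw)]
E
python3 - <<'E'
from h import *
s,p=pickle.load(open('pics/w10.pkl','rb'))
v,u=np.nonzero(p['depth']>0);c=p['pixels'][v,u].astype(int)
b=(u>200)&(u<240)&(v>75)&(v<120)&(c[:,2]>c[:,0]+30); P,_=pts(s,p,np.c_[u,v][b]); print(b.sum(),P.mean(0),np.percentile(P,[2,98],axis=0))
print(gap(s,p,(80+283.5/2,60+85/2),(80+505/2,60+135/2)))
E
```

```text
570 [0.49997125 0.0609172  0.09422288] [[0.49392864 0.05143776 0.09274909]
 [0.50569929 0.06998725 0.09562423]]
(array([0.50091253, 0.05838076, 0.095     ]), array([0.57457343, 0.05141503, 0.09      ]), np.float64(0.07219349518960601))
```

```bash
python3 -m inch '[[-8,0,0,0,-0.01,0,0],[-10,0,0,0,0,0,0],[-10,0,0,0,0,0,0],[-10,0,0,0,0,0,0],[-2,0,0,0,0,0,0]]' 30
python3 - <<'E'
from h import *
print((np.array(manip.state()['ee_pos'])-[.5305,-.0118,.131])@[np.cos(yw),np.sin(yw),0])
E
```

```text
time_s: 12.4
ee_pos: [0.4946, -0.0163, 0.131]
ee_rot: [-0.001, 0.998, 0.062, 0.006]
force: [8.2, 0.9, -9.7]
grip_width: 0.155
-0.03620232181494966
```

```bash
python3 -m inch '[[-8,0,2,0,-0.01,0,0],[-8,0,2,0,0,0,0],[-6,0,1,0,0,0,0],[-3,0,1,0,0,0,0],[0,0,0,0,0,0,0]]' 30
python3 - <<'E'
from h import *
s,p=shot('wrist','w11');print((np.array(s['ee_pos'])-[.5305,-.0118,.131])@[np.cos(yw),np.sin(yw),0]);n,b=bar(s,p);print(b)
im=p['pixels'][60:340,80:430,::-1];cv2.imwrite('pics/w11c.png',cv2.resize(im,None,fx=2,fy=2,interpolation=cv2.INTER_CUBIC))
E
```

```text
time_s: 12.9
ee_pos: [0.483, -0.0178, 0.1311]
ee_rot: [-0.001, 0.998, 0.062, 0.015]
force: [8.2, -0.4, -14.2]
grip_width: 0.148
-0.04790268205459089
[ 0.47888449 -0.00104977  0.17855254]
```

View pics/w11c.png

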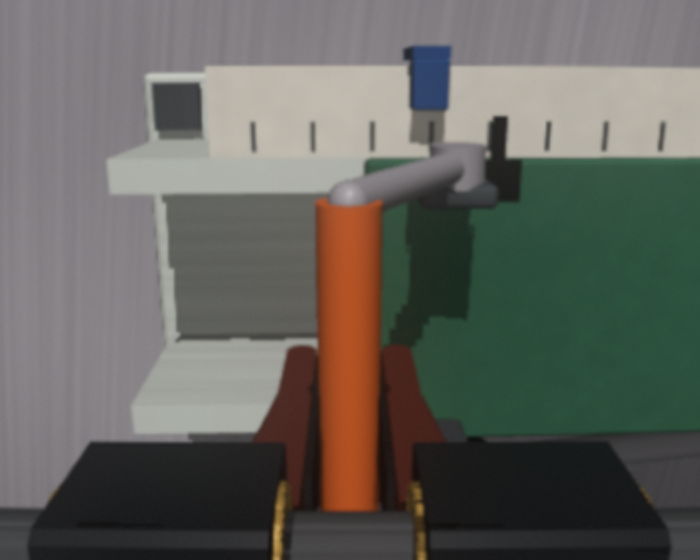

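```bash
python3 -m inch '[[-3,0,5,0,-0.03,0,0],[-3,0,5,0,0,0,0],[-2,0,5,0,0,0,0],[0,0,5,0,0,0,0],[0,0,5,0,0,0,0]]' 30
python3 - <<'E'
from h import *
s=manip.state();print((np.array(s['ee_pos'])-[.5305,-.0118,.131])@[np.cos(yw),np.sin(yw),0],s['force'],s['ft_torque'])
E
```

```text
time_s: 13.45
ee_pos: [0.5113, -0.0145, 0.1301]
ee_rot: [0.001, 0.997, 0.062, 0.035]
force: [5.8, -0.7, 21.4]
grip_width: 0.149
-0.019428511507301172 [ 5.7949309  -0.7022796  21.36197886] [ 0.02733202 -1.42812722  0.08711796]
```

```bash
python3 -m inch '[[-8,0,0,0,-0.03,0,0],[-10,0,0,0,-0.03,0,0],[-10,0,0,0,-0.03,0,0],[-10,0,1,0,-0.02,0,0],[-10,0,1,0,-0.02,0,0]]' 30
python3 - <<'E'
from h import *
s=manip.state();print((np.array(s['ee_pos'])-[.5305,-.0118,.131])@[np.cos(yw),np.sin(yw),0],s['force'],s['ft_torque'],s['qvel'].round(3))
E
```

```text
time_s: 13.95
ee_pos: [0.4741, -0.0191, 0.1309]
ee_rot: [0.004, 0.998, 0.062, -0.02]
force: [10.9, 0.9, -4.7]
grip_width: 0.151
-0.05683605964668289 [10.88753567  0.87514416 -4.65903107] [ 0.11364719 -2.6204455   0.02639582] [ 0.021 -0.029 -0.01   0.039 -0.045  0.128  0.035]
```

```bash
python3 -m inch '[[-8,0,0,0,0.01,0,0],[-8,0,0,0,0.01,0,0],[-6,0,0,0,0,0,0],[-4,0,0,0,0,0,0],[-3,0,0,0,0,0,0]]' 30
python3 - <<'E'
from h import *
s,p=shot('wrist','w12');print((np.array(s['ee_pos'])-[.5305,-.0118,.131])@[np.cos(yw),np.sin(yw),0],s['force'],s['qvel'].round(3));print(bar(s,p)[1])
im=p['pixels'][60:340,80:430,::-1];cv2.imwrite('pics/w12c.png',cv2.resize(im,None,fx=2,fy=2,interpolation=cv2.INTER_CUBIC))
E
```

```text
time_s: 14.45
ee_pos: [0.4537, -0.0216, 0.1309]
ee_rot: [0.001, 0.998, 0.063, -0.0]
force: [11.9, 0.2, -14.6]
grip_width: 0.152
-0.07738333954731781 [ 11.93799277   0.21438176 -14.57217128] [ 0.028 -0.044 -0.009  0.053 -0.027 -0.062  0.028]
[ 0.45113159 -0.0033888   0.17854635]
```

View pics/w12c.png

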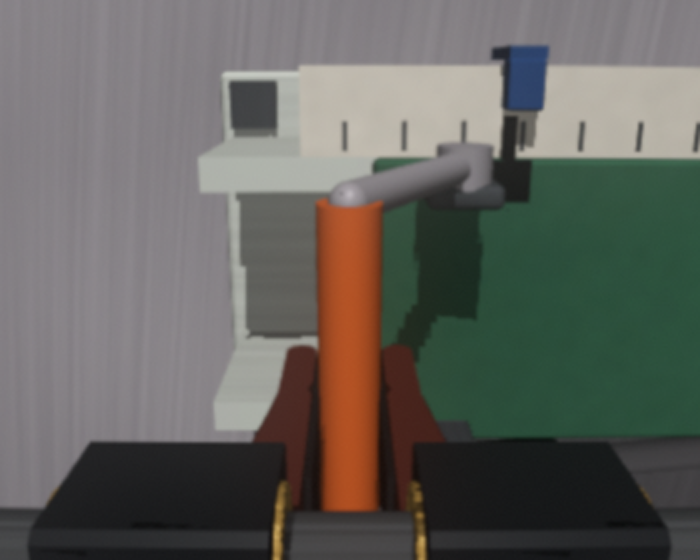

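```bash
cat >> h.py <<'E'
def chk(s,p,qu,lo,hi):
    v,u=np.nonzero(p['depth']>0);c=p['pixels'][v,u].astype(int)
    b=(u>lo)&(u<hi)&(v>75)&(v<120)&(c[:,2]>c[:,0]+30); P,_=pts(s,p,np.c_[u,v][b]);P=P[P[:,2]>.0925]
    e=np.array([np.cos(yw),np.sin(yw)]);a=P[:,:2]@e; m=np.percentile(a,[2,98]); q=ray(s,p,qu,.09)[:,:2]@e
    return m,m.mean(),q,q-m.mean(),P.mean(0)
E
python3 - <<'E'
from h import *
s,p=pickle.load(open('pics/w12.pkl','rb'))
print(chk(s,p,[(80+511/2,60+118/2),(80+509/2,60+140/2)],320,365))
s,p=pickle.load(open('pics/w10.pkl','rb'))
print(chk(s,p,[(80+505.5/2,60+118/2),(80+505/2,60+140/2)],200,240))
E
```

```text
(array([0.49776134, 0.50858669]), np.float64(0.5031740127123092), array([0.50004925, 0.49982183]), array([-0.00312477, -0.00335218]), array([0.49944079, 0.060834  , 0.09414084]))
(array([0.49811366, 0.508985  ]), np.float64(0.5035493261174563), array([0.57631796, 0.57656338]), array([0.07276863, 0.07301405]), array([0.49999179, 0.06089158, 0.09423965]))
```

```bash
python3 -m inch '[[0,0,1,0,0,0,0],[-1,0,1,0,0,0,0],[-2,0,1,0,0,0,0],[-2,0,1,0,0,0,0],[-2,0,1,0,0,0,0]]' 30
python3 - <<'E'
from h import *
s=manip.state();print((np.array(s['ee_pos'])-[.5305,-.0118,.131])@[np.cos(yw),np.sin(yw),0],s['force'],s['qvel'].round(3))
E
```

```text
time_s: 15.0
ee_pos: [0.4611, -0.0206, 0.1307]
ee_rot: [0.0, 0.998, 0.063, 0.014]
force: [10.7, -0.1, -4.8]
grip_width: 0.149
-0.0700005423336277 [10.6626228  -0.12290811 -4.8287732 ] [ 0.011 -0.019 -0.005  0.026 -0.    -0.068  0.005]
```

```bash
python3 -m inch '[[-4,0,0,0,-0.015,0,0],[-4,0,0,0,-0.01,0,0],[-3,0,0.5,0,-0.01,0,0],[-3,0,0.5,0,-0.01,0,0],[-3,0,0.5,0,-0.01,0,0]]' 30
python3 - <<'E'
from h import *
s=manip.state();print((np.array(s['ee_pos'])-[.5305,-.0118,.131])@[np.cos(yw),np.sin(yw),0],s['force'],s['qvel'].round(3))
E
```

```text
time_s: 15.5
ee_pos: [0.4558, -0.0212, 0.1308]
ee_rot: [0.0, 0.998, 0.063, -0.001]
force: [11.7, 0.7, -10.7]
grip_width: 0.148
-0.0753161774669453 [ 11.73636442   0.68757929 -10.66083217] [-0.008  0.027  0.004 -0.03   0.001  0.056 -0.001]
```

```bash
python3 - <<'E'
from h import *
for k in range(4):
    s,p=shot('wrist',f'w13_{k}');print((np.array(s['ee_pos'])-[.5305,-.0118,.131])@[np.cos(yw),np.sin(yw),0],s['force'].round(1),s['qvel'].round(3)[[1,3,5]])
im=p['pixels'][60:340,80:430,::-1];cv2.imwrite('pics/w13c.png',cv2.resize(im,None,fx=2,fy=2,interpolation=cv2.INTER_CUBIC))
E
```

```text
-0.0753161774669453 [ 11.7   0.7 -10.7] [ 0.027 -0.03   0.056]
-0.07528161460782229 [11.4  0.1 -8.9] [-0.001  0.003 -0.008]
-0.0752767978097477 [11.7 -0.1 -9.2] [-0.003  0.002 -0.004]
-0.07529643256627558 [ 11.5   1.1 -10.3] [-0.001 -0.    -0.002]
```

View pics/w13c.png

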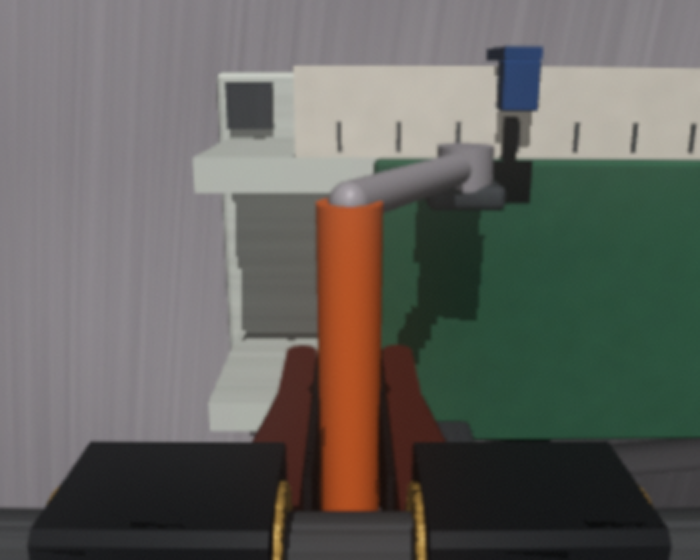

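```bash
python3 - <<'E'
from h import *
e=np.array([np.cos(yw),np.sin(yw)])
s,p=pickle.load(open('pics/w13_3.pkl','rb'))
print(chk(s,p,[(80+512/2,60+118/2),(80+511/2,60+140/2)],320,365))
b=bar(s,p)[1]; s9,p9=pickle.load(open('pics/w9.pkl','rb')); b9=bar(s9,p9)[1]
q9=chk(s9,p9,[(80+517/2,60+118/2)],200,240); print(b,b9,b9[:2]@e-b[:2]@e, q9)
s1,p1=pickle.load(open('pics/w1.pkl','rb'));print(chk(s1,p1,[(278.7,123)],205,240))
E
python3 - <<'E'
from h import *
P=[]
for n in('scene','side'):
    s,p=shot(n,n+'9');x={'scene':(170,280,190,310),'side':(130,230,210,330)}[n]
    P.append(cv2.resize(p['pixels'][x[0]:x[1],x[2]:x[3],::-1],(400,400),interpolation=cv2.INTER_CUBIC))
cv2.imwrite('pics/c9.png',np.hstack(P))
E
```

```text
(array([0.49772803, 0.50876233]), np.float64(0.5032451795801629), array([0.50227281, 0.502383  ]), array([-0.00097237, -0.00086218]), array([0.49945767, 0.06090463, 0.09416727]))
[ 0.45333252 -0.00320152  0.17855993] [0.53191915 0.00570234 0.17892229] 0.0790820231353428 (array([0.49825318, 0.50919664]), np.float64(0.503724910654581), array([0.58023425]), array([0.07650934]), array([0.4999597 , 0.06098591, 0.09419967]))
(array([0.49822586, 0.50849774]), np.float64(0.5033617987913178), array([0.58068003]), array([0.07731823]), array([0.50000241, 0.06097022, 0.09438567]))
```

View pics/c9.png

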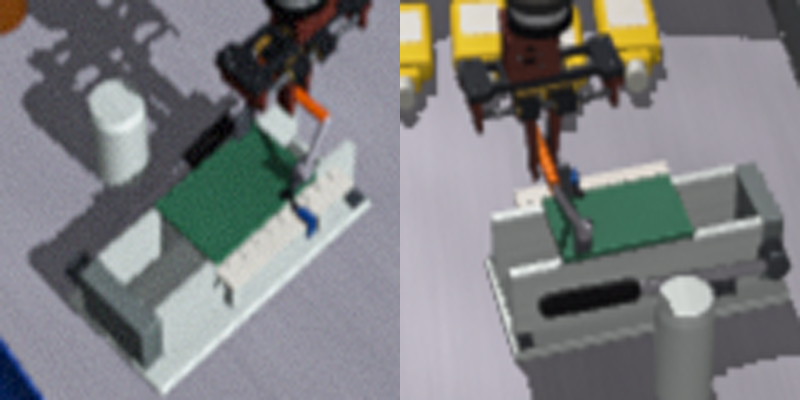

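```bash
python3 - <<'E'
from h import *
s=manip.state();print(s['ee_pos'],s['force'],s['grip_width'],s['time_s']);print(manip.finish_job())
E
```

```text
[ 0.45583192 -0.02120299  0.13078041] [ 11.85725053   0.87951325 -10.29942111] 0.15273195387976635 15.8
the job is handed in; nothing more can be done
None
```

I swung the handle over to its end stop and pulled the slide out to the blue mark. I handed in at 15.8 s with the fingers still gripping the orange bar.

**Last checks**
- **Pointer:** it stands about 1 mm past the clip centre, and the tolerance is ±6 mm. The slide is out about 78 mm and held still over the last few pictures.
- **Handle:** its angle measures about 2.09 rad against 2.10 at the stop. The pull presses it onto the stop with about 5 N.
- **Grip:** the opening reads 0.15, which matches the 14 mm bar, at a 30 N grip setting.
- **Bystanders:** I saw no contact with them. The last pictures, of the crusher area only, show the can upright; I did not measure the jars, scoop or bottles again.

**What went wrong or disagreed**
- **First grasp:** it closed on nothing. The wrist camera shows the real fingertips about 28 mm higher than the reported tool point, so I went lower and gripped the bar on the second try.
- **Swing:** partway through, the 20 N grip kept the bar from turning freely and dragged the slide out about 18 mm before the handle was seated. I let the slide shut again, finished the swing with the bar loose between the fingers, and only then pulled.
- **Pull:** the slide slipped back about 28 mm once during the pull. It also went about 3 mm past centre before I corrected it.

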